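# Find the lid that threads home on the open amber jar

### The job

The open amber jar needs its lid: one of the two look-alike orange lids screws fully down on it and the other binds part-way. Try them, leave the lid that fits screwed fully home on the jar, and put the other one, right way up, in the grey tray. Leave everything else on the bench where it is.

Things in the scene. Friction and masses are not known exactly. Their poses are not given: they have to be found in the camera images.
- lid_1: One of two orange screw lids alike from outside; which one fits changes from start to start. Upright on the bench, 0.07 kg. Round skirt 58 mm across, 28.5 mm tall, open below. Origin: centre of its lower edge, z up, x and y square to the knob's faces. Four small lugs inside the skirt, on the x and y axes 2 to 5 mm above its edge, run in the jar's thread.
- lid_1_knob (a point): Top centre of this lid's square knob, 54.5 mm above the lid's origin, axes as the lid's. The knob is the place to grip: 28 x 28 mm, 26 mm tall, standing on the skirt's flat top; a white line along x crosses its top.
- lid_2: One of two orange screw lids alike from outside; which one fits changes from start to start. Upright on the bench, 0.07 kg. Round skirt 58 mm across, 28.5 mm tall, open below. Origin: centre of its lower edge, z up, x and y square to the knob's faces. Four small lugs inside the skirt, on the x and y axes 2 to 5 mm above its edge, run in the jar's thread.
- lid_2_knob (a point): Top centre of this lid's square knob, 54.5 mm above the lid's origin, axes as the lid's. The knob is the place to grip: 28 x 28 mm, 26 mm tall, standing on the skirt's flat top; a white line along x crosses its top.
- jar_rack: Fixed beech rack, 105 x 245 x 24 mm, with two square amber jars (70 x 70 mm) 120 mm apart along its y. Origin: centre of its underside, z up. The open jar is at y = -60 mm; the jar at y = +60 mm has a low aluminium lid (top 96 mm above the bench) and is not part of the job.
- jar_seat (a point): Centre of the open jar's flat shoulder at the foot of its threaded neck, 65 mm above the bench; z up, x and y square to the jar's sides. When fully home a lid's lower edge lies flat on the shoulder, its origin at this point. The misfit lid binds with its edge about 4.5 mm above the shoulder and goes no lower: turn it back anticlockwise to square and lift it off.
- jar_top (a point): Centre of the top of the open jar's neck, 24 mm above the shoulder, axes as jar_seat. The neck widens from 39 mm across at its top to 44 mm, 51 mm over the thread ribs; a lid has about 1 mm play to each side round it. Four-start thread: clockwise from above closes, 10 mm down per quarter turn, about 3 mm up-and-down play.
- jar_start (a point): Where a lid's origin rests when set on the thread with its knob square to the jar (any of the four ways, good to 12 degrees): 9 mm above jar_seat, same axes. From here the fitting lid turns 80 degrees clockwise to be home and is tight by about 100, so a quarter turn does it. Set on over 12 degrees clockwise of square it rides a thread higher and needs a quarter turn more.
- tray: Shallow open grey plastic tray for the stray lid, 120 x 120 mm outside and 18 mm tall, walls and floor 5 mm thick, fixed. Origin: centre of its underside on the bench; z up, x and y along its sides. A lid standing in it has its origin 5 mm above the tray's.
- weight: Chrome record weight, 72 mm across and 58 mm tall. Origin: centre of its underside. Bystander.
- brush: Orange record brush with a black pad, 50 x 130 x 38 mm, long side along its y. Origin: centre of its underside. Bystander.
- bottle: Squat round amber bottle with black cap, 60 mm across, 90 mm tall. Origin: centre of its underside. Bystander.
- pick: Thin steel pick, 150 mm long, lying along its x, 8 mm thick. Origin: about mid-length, underneath. Bystander.
- adapter: Small aluminium disc, 38 mm across, 10 mm tall. Origin: centre of its underside. Bystander.
Not all that is in view belongs to the job. Of the things that look like the tray, take the one that is farthest to the robot's left at the start.

How it is judged:
By the outcome, as a careful person would: the job done as asked, in the order asked, and still so for the second after the job is handed in, with the robot touching nothing.
It also fails if it takes over 72 s, if anything falls off the work surface, if the arm or the gripper's body presses on something with over 40 N, if the wrist force passes 120 N, or if a joint passes its speed limit or range.

### The arm

A 6-joint arm with a two-finger parallel gripper is mounted at the origin on the work surface. World frame = base frame: x ahead of the robot, y to its left, z up, the work surface at z = 0. Lengths are in m, angles in degrees, forces in N, time in s.
With the tool pointing down it reaches from about 0.375 to 0.9 m from the base axis. Payload 3.1 kg.
Tool frame: the origin (TCP) lies at the centre of the arm's flange, where the gripper is bolted on; the fingertips stand 182 mm ahead of it and the grasp point (between the pads) lies 164 mm ahead of it; x points along the fingers, z is the direction in which the jaws open and shut, and the axes are right-handed (so a half turn about x gives the same grasp; the last joint's range is limited). The gripper opens to 87 mm and grips with 3 to 60 N. Pads are 19 mm wide; open, the fingers measure 117 mm over their backs; the gripper's body (75 mm by 190 mm) begins 51 mm behind the grasp point.
Start: joints at [65.346, 30.224, 82.088, -0, 67.689, -10.227], TCP at [0.156, 0.605, 0.405] pointing down, gripper open.
Joint ranges: [-176.69, 176.69], [-43.24, 126.21], [12.49, 139.97], [-82, 262], [0, 151.66], [-163.58, 163.58]. Speed limits (degrees/s): [159.86, 159.86, 180, 180, 180, 180].

### API

Orientations are given as a 3x3 rotation matrix whose columns are the frame's x, y, z axes.
In Python, from rig import bot gives the robot as it stands.
- The arm moves only by the shell command python3 -m crank 'ROWS' [OPENING]. ROWS is JSON, a list of rows, each an object with "offset": the shift along the tool's x, y, z in m, a list of three; "spin": the turn about the tool's x in rad. A call has 1 to 12 rows; each row shifts and turns the commanded pose from where the row before left it, along the tool's axes as they then stand; what a row does not reach is not made up. A row lasts 1/10 s, in which the tool goes at most 50 mm and 8.59 degrees, less where a joint would pass 70% of its speed; a pose out of reach is approached as far as the arm can. A call is refused whole if a number of a shift passes 0.05 or a number of a turn 0.15, either way. A call with a gripper value outside its range is refused whole. OPENING is the finger opening in m, from 0 to 0.087, set as the call begins (- or left out, the last holds). The fingers move at their own pace and stop on an object; the grip force is fixed at half the most. Time passes only in rows, so rows that do not move let the fingers close. It gives the time, the measured TCP pose, the force and the opening at its end, in the units of the state.
- bot.read_state(): the state, without advancing time (a new reading comes with each control period).
- bot.capture(name): name is "scene" or "top"; returns a dict with "pixels" (420x560x3 uint8, blue, green, red), "depth" (420x560 float32, m along the optical axis (not along the pixel's ray), 0 where there is no reading), "K" (3x3 intrinsics, pixels), "world_to_cam" (4x4, takes a point from world to camera coordinates). Camera axes: x right, y up, looking along -z (the intrinsics and any distortion apply to the point x, -y, -z); pixel columns grow to the right and rows downward; lengths in m; the calibration is good to about 2 mm. A picture is of the moment at which its call begins.
- bot.hand_in(): hands the job in, once; it reports no verdict.
Trained networks look in a picture, given as the dict that the camera call returned (one of the last four; its "shot" number tells which), for a name from the list of things; names that differ only in an ending like _2 or _b are one class to them, and where a whole thing is asked for, a point or a joint stands for the part that bears it (a point fixed in the world has none). Each returns a list of dicts, best first, with "p" (0 to 1); they miss things now and then, are a little off and sometimes report something else, mostly with a low value. They report only what shows in the picture. A call takes as long as a camera call. They do not tell look-alikes from the thing itself.
- bot.regions_of(label, picture): "region" (420x560 bool, what is visible of it) and "extent" ([centre column, centre row, width, height] in pixels, round what is visible of it).
The state is a dict: "time_s": time; "joint_positions": joint angles; "qvel": joint speeds; "tau": joint torques, N m; "position": TCP position; "tcp_rot": TCP orientation; "force": force on the tool from outside, world axes, zero at the start; "moment": the same for the moment, N m; "opening": opening from 0.0 (shut) to 1.0 (fully open).
Only numpy, scipy, OpenCV 4.12 (cv2) and the standard library are available. Lean on these libraries where they do the work, as an engineer would, in place of code of your own. Each camera call takes 0.05 s, during which the arm holds its last target.

## Working session

There is one attempt and no reset: what is moved stays moved. The work goes in short steps, Python scripts to look and compute and a shell command to move; the robot and the scene stay as the last step left them, time stands still between calls to the robot, and variables do not carry over. Pictures are saved under pics/ and viewed, and the job is handed in when it is done.

```bash
ls; mkdir -p pics
python3 - <<'E'
from rig import bot
import cv2,numpy as np
s=bot.read_state();print(s)
for n in("scene","top"):
    c=bot.capture(n);cv2.imwrite(f"pics/{n}0.png",c["pixels"]);np.savez(f"/tmp/{n}0.npz",**{k:c[k] for k in("pixels","depth","K","world_to_cam")})
    print(c["K"],c["world_to_cam"],c.keys())
    for l in ("lid_1","tray","jar_rack","weight","brush","bottle","pick","adapter"):
        for r in bot.regions_of(l,c): print(n,l,round(r["p"],2),np.round(r["extent"]),r["region"].sum())
E
```

```text
pics
{'time_s': 0.0, 'joint_positions': array([ 6.53461567e+01,  3.02792202e+01,  8.21556507e+01, -1.34439286e-03,
        6.76862728e+01, -1.02273972e+01]), 'qvel': array([ 0.03217859, -0.00856205,  0.0085627 ,  0.02475759,  0.05442677,
       -0.03917418]), 'tau': array([ 6.95290873e-04, -4.40049934e+01, -1.76592529e+01,  6.35238597e-02,
        5.79827616e-02, -1.54739878e-04]), 'position': array([0.15554484, 0.60499207, 0.40377255]), 'tcp_rot': array([[-8.62242499e-04, -9.68470342e-01,  2.49127383e-01],
       [-1.93067308e-03,  2.49128623e-01,  9.68468483e-01],
       [-9.99997765e-01,  3.54071154e-04, -2.08460890e-03]]), 'force': array([ 0.10505082, -0.58113481, -0.24218443]), 'moment': array([-0.01562779,  0.02232422, -0.0497658 ]), 'opening': 0.9982858680371708}
[[505.74656932   0.         280.47248735]
 [  0.         505.74656932 212.976325  ]
 [  0.           0.           1.        ]] [[-0.77322761  0.63407437  0.00829191  0.46049765]
 [-0.34034493 -0.4259988   0.83826628  0.03769019]
 [ 0.53505551  0.64534852  0.54519803 -1.86775795]
 [ 0.          0.          0.          
[... 655 characters left out ...]
3631  0.00661175 -0.13572074]
 [ 0.99420013 -0.00838515  0.1072184  -0.48629478]
 [-0.10715613  0.00755409  0.99421351 -1.73566611]
 [ 0.          0.          0.          1.        ]] dict_keys(['pixels', 'depth', 'K', 'world_to_cam', 'shot'])
top lid_1 0.57 [220. 214.  17.  17.] 203
top lid_1 0.51 [269. 212.  15.  18.] 198
top tray 0.85 [350. 200.  40.  41.] 1171
top tray 0.65 [376. 256.  44.  42.] 1097
top tray 0.57 [434. 231.  40.  39.] 1202
top jar_rack 0.79 [260. 161.  67.  26.] 1815
top weight 0.84 [166. 206.  24.  15.] 339
top brush 0.88 [159. 172.  39.  19.] 546
top bottle 0.66 [319. 153.  13.  17.] 230
top bottle 0.32 [262. 160.  66.  29.] 1748
top pick 0.46 [140. 222.  -0.  22.] 43
```

Run:
```python
import cv2
a=cv2.imread("pics/top0.png")[110:310,110:490];cv2.imwrite("pics/top0z.png",cv2.resize(a,None,fx=2.1,fy=2.1,interpolation=cv2.INTER_CUBIC))
a=cv2.imread("pics/scene0.png")[120:380,170:450];cv2.imwrite("pics/scene0z.png",cv2.resize(a,None,fx=2.3,fy=2.3,interpolation=cv2.INTER_CUBIC))
```

```text
(no output)
```

View pics/top0z.png

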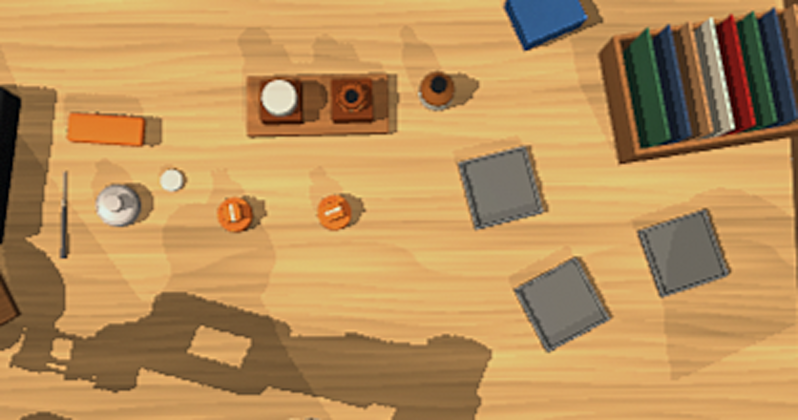

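View pics/scene0z.png

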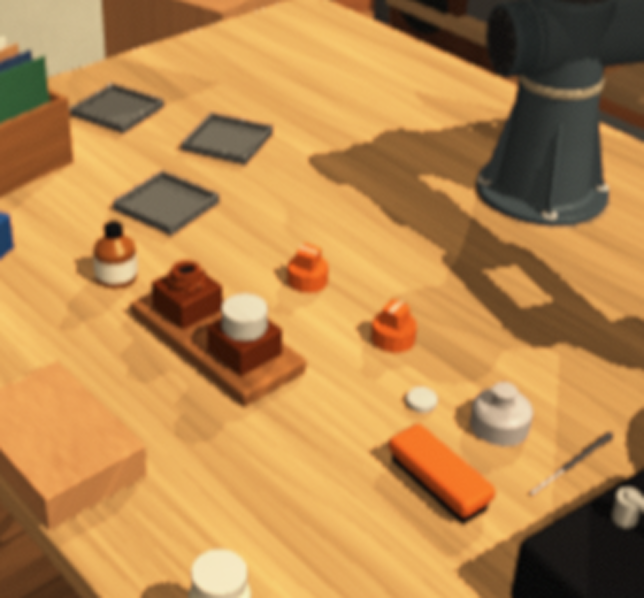

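The top view shows the lids at full-image pixels (220,212) and (269,212), the rack at (260,161) with its open jar on the right at (277,157), and the leftmost tray at (350,200). Next I'll turn these pixels into positions.

```bash
cat > h.py <<'E'
import numpy as np,cv2
def cloud(c):
    d=c["depth"].astype(float);K=c["K"];v,u=np.mgrid[0:420,0:560]
    P=np.stack([(u-K[0,2])/K[0,0]*d,-(v-K[1,2])/K[1,1]*d,-d,np.ones_like(d)],-1)
    W=P@np.linalg.inv(c["world_to_cam"]).T
    W=W[...,:3];W[d==0]=np.nan
    return W
def proj(c,X):
    X=np.atleast_2d(X);p=np.c_[X,np.ones(len(X))]@c["world_to_cam"].T;K=c["K"]
    return np.c_[K[0,2]+K[0,0]*p[:,0]/-p[:,2],K[1,2]+K[1,1]*p[:,1]/p[:,2]]
E
python3 - <<'E'
import numpy as np,cv2
from h import *
C={n:dict(np.load(f"/tmp/{n}0.npz")) for n in("scene","top")}
boxes={"top":{"lidA":(220,213,12,12),"lidB":(269,212,12,12),"tray":(350,200,26,26),"rack":(260,161,38,20)},
"scene":{"lidA":(342,260,14,14),"lidB":(303,234,14,14),"tray":(241,209,30,18),"rack":(264,267,44,32)}}
for n in C:
    c=C[n];W=cloud(c);hsv=cv2.cvtColor(c["pixels"],cv2.COLOR_BGR2HSV)
    tb=W[...,2][(np.abs(W[...,2])<.01)]
    print(n,"table z",np.nanmedian(tb),np.nanstd(tb))
    for k,(u,v,a,b) in boxes[n].items():
        w=W[v-b:v+b+1,u-a:u+a+1].reshape(-1,3)
        for lo,hi in {"l":[(.012,.024),(.024,.033),(.046,.062)],"t":[(.003,.008),(.012,.022)],"r":[(.015,.03),(.06,.07),(.084,.092),(.092,.1)]}[k[0]]:
            m=w[(w[:,2]>lo)&(w[:,2]<hi)]
            if len(m): 
                (x,y),(s1,s2),ang=cv2.minAreaRect((m[:,:2]*1000).astype(np.float32))
                print(n,k,lo,hi,len(m),np.round(m.mean(0),4),"rect",np.round([x,y,s1,s2,ang],1))
E
```

```text
scene table z 0.0013380449665509886 0.002728413378908893
scene lidA 0.012 0.024 56 [0.4696 0.1311 0.0183] rect [466.7 130.4  25.4  54.8  45.8]
scene lidA 0.024 0.033 124 [0.4611 0.1238 0.0288] rect [456.9 119.3  55.4  56.8  35.9]
scene lidA 0.046 0.062 82 [0.4555 0.1178 0.0534] rect [452.5 116.6  33.1  28.5   5.2]
scene lidB 0.012 0.024 53 [ 0.4712 -0.0379  0.0184] rect [467.7 -38.2  28.1  55.5  50.2]
scene lidB 0.024 0.033 100 [ 0.4627 -0.0437  0.0289] rect [459.6 -48.2  51.   55.6  49.8]
scene lidB 0.046 0.062 66 [ 0.4575 -0.0502  0.0539] rect [456.2 -51.2  31.5  28.3  21.5]
scene tray 0.003 0.008 677 [ 0.4923 -0.3448  0.0051] rect [ 502.3 -346.2  244.7  226.5   51.5]
scene tray 0.012 0.022 213 [ 0.4995 -0.3348  0.0166] rect [ 496.8 -338.7  127.9  126.7   13.9]
scene rack 0.015 0.03 996 [ 0.65   -0.0021  0.0239] rect [639.8 -31.9 267.5 283.6  50.1]
scene rack 0.06 0.07 396 [ 0.6527 -0.013   0.0653] rect [ 6.427e+02 -2.490e+01  7.460e+01  1.950e+02  4.000e-01]
scene rack 0.084 0.092 103 [ 0.6504 -0.0299  0.0876] rect [649.1 -21.  171.6  43.9  89.7]
scene rack 0.092 0.1 199 [0.6436 0
[... 469 characters left out ...]
 lidB 0.024 0.033 98 [ 0.453  -0.0565  0.0286] rect [454.5 -56.1  53.7  54.2  89.7]
top lidB 0.046 0.062 61 [ 0.4546 -0.055   0.0546] rect [454.6 -55.3  27.   26.6  18.6]
top tray 0.003 0.008 853 [ 0.4935 -0.352   0.0053] rect [ 492.8 -351.6  190.7  190.6   89.4]
top tray 0.012 0.022 238 [ 0.4969 -0.3425  0.0161] rect [ 492.9 -352.9  180.   149.6    7.6]
top rack 0.015 0.03 990 [ 0.6359 -0.0297  0.0236] rect [641.8 -28.1 106.9 244.1   0.7]
top rack 0.06 0.07 290 [ 0.6391 -0.0383  0.065 ] rect [641.4 -27.1  70.5 188.6   1.4]
top rack 0.084 0.092 112 [ 0.6387 -0.0436  0.0884] rect [638.3 -24.5 163.9  51.9  89.7]
top rack 0.092 0.1 167 [0.6413 0.0169 0.096 ] rect [641.5 -23.2  53.9 166.8   0.9]
```

Run:
```python
import numpy as np,cv2
from h import *
C={n:dict(np.load(f"/tmp/{n}0.npz")) for n in("scene","top")}
ap={"lidA":(.4525,.115),"lidB":(.4553,-.0535),}
def rect(m): return np.round(np.r_[cv2.minAreaRect((m[:,:2]*1000).astype(np.float32))[0],cv2.minAreaRect((m[:,:2]*1000).astype(np.float32))[1],cv2.minAreaRect((m[:,:2]*1000).astype(np.float32))[2]],1)
for n,c in C.items():
    W=cloud(c);px=c["pixels"].astype(float)
    for k,(x,y) in ap.items():
        r=np.hypot(W[...,0]-x,W[...,1]-y)
        t=(W[...,2]>.047)&(W[...,2]<.062)&(r<.025)
        b=px[...,0]  # blue channel: white vs orange
        wts=np.clip(b-60,0,None)*t
        P=W[...,:2][t];w=wts[t];mu=(P*w[:,None]).sum(0)/w.sum();S=((P-mu).T*w)@(P-mu)
        e,V=np.linalg.eigh(S);print(n,k,"line mu",np.round(mu*1000,1),"ang",np.degrees(np.arctan2(V[1,1],V[0,1]))%180,"ratio",np.sqrt(e[1]/e[0]),"maxb",b[t].max())
    # neck, alu lid, jars, rack, tray
    def sel(x,y,R,lo,hi):
        r=np.maximum(abs(W[...,0]-x),abs(W[...,1]-y));return W[(r<R)&(W[...,2]>lo)&(W[...,2]<hi)]
    for nm,a in {"neck":(.64,-.088,.032,.08,.093),"jaropen":(.64,-.088,.042,.06,.0685),"alu":(.64,.032,.032,.093,.1),"jar2":(.64,.032,.042,.06,.0685),"traywall":(.494,-.342,.085,.0145,.025),"traylow":(.494,-.342,.085,.01,.025)}.items():
        m=sel(*a);print(n,nm,len(m),np.round(m.mean(0)*1000,1),rect(m), np.round(m.min(0)[:2]*1000),np.round(m.max(0)[:2]*1000))
    a=c["pixels"]
    for k,(x,y) in ap.items():
        u,v=proj(c,[x,y,.04])[0].astype(int);cv2.imwrite(f"pics/{n}_{k}.png",cv2.resize(a[v-20:v+20,u-20:u+20],None,fx=8,fy=8,interpolation=cv2.INTER_CUBIC))
    u,v=proj(c,[.64,-.03,.06])[0].astype(int);cv2.imwrite(f"pics/{n}_jar.png",cv2.resize(a[v-40:v+40,u-50:u+50],None,fx=6,fy=6,interpolation=cv2.INTER_CUBIC))
im=[np.hstack([cv2.imread(f"pics/{n}_{k}.png") for k in ap]) for n in C]
cv2.imwrite("pics/lids.png",cv2.resize(np.vstack(im),(600,600)))
```

```text
scene lidA line mu [452.8 115.2] ang 13.616333081721109 ratio 2.0155872598867313 maxb 133.0
scene lidB line mu [454.7 -54. ] ang 122.89189445152452 ratio 1.2108661746804399 maxb 111.0
scene neck 125 [645.4 -82.8  86.2] [645.1 -85.7  44.5  45.1  14.7] [ 623. -109.] [667. -59.]
scene jaropen 185 [652.5 -71.8  64.9] [643.3 -84.7  73.7  75.6  87.4] [ 606. -122.] [680. -47.]
scene alu 184 [643.1  35.3  96.6] [641.7  35.2  53.6  56.1  88.8] [614.   8.] [670.  62.]
scene jar2 179 [652.3  47.5  65.2] [642.6  36.6  70.7  71.5  88.8] [607.   1.] [678.  72.]
scene traywall 175 [ 499.6 -333.5   18.2] [ 496.9 -337.3  129.7  127.1   15.5] [ 428. -409.] [ 567. -262.]
scene traylow 284 [ 499.1 -337.2   15.8] [ 496.9 -337.3  129.7  127.1   15.5] [ 428. -409.] [ 567. -262.]
top lidA line mu [453.9 113.5] ang 8.866412223281372 ratio 3.9574330218438214 maxb 198.0
top lidB line mu [453.9 -55.8] ang 112.7343659322366 ratio 3.9387644367709407 maxb 220.0
top neck 110 [640.9 -87.8  86.5] [639.1 -87.1  43.7  45.7  25.6] [ 619. -110.] [666. -64.]
top jaropen 149 [641.9 -87.7  64.3] [642.7 -86.7  67.3  69.5  89.5] [ 608. -121.] [677. -53.]
top alu 132 [641.1  32.2  96.6] [641.5  31.4  52.9  54.   43.8] [614.   4.] [667.  60.]
top jar2 103 [635.4  32.   64.5] [6.396e+02 3.200e+01 6.920e+01 7.060e+01 5.000e-01] [605.  -4.] [674.  68.]
top traywall 181 [ 492.9 -343.6   18.7] [ 496.1 -341.   119.7  120.3   13.5] [ 426. -409.] [ 567. -274.]
top traylow 383 [ 496.4 -342.4   15.1] [ 491.9 -341.7  169.8  160.2   89.5] [ 411. -427.] [ 573. -258.]
```

View pics/lids.png

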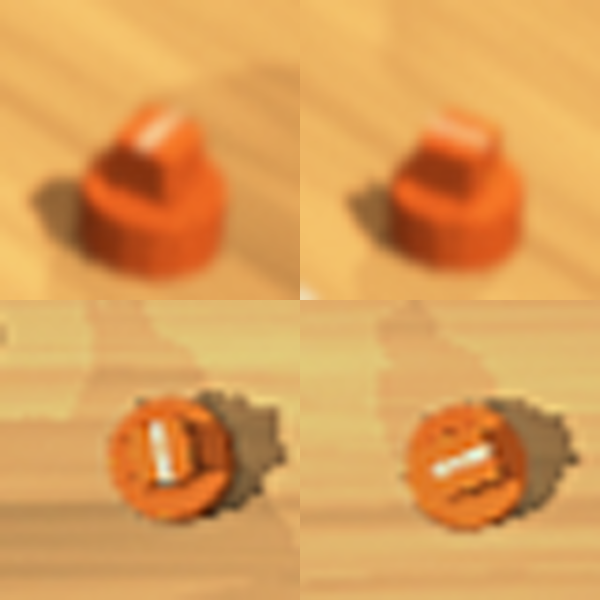

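View pics/top_jar.png

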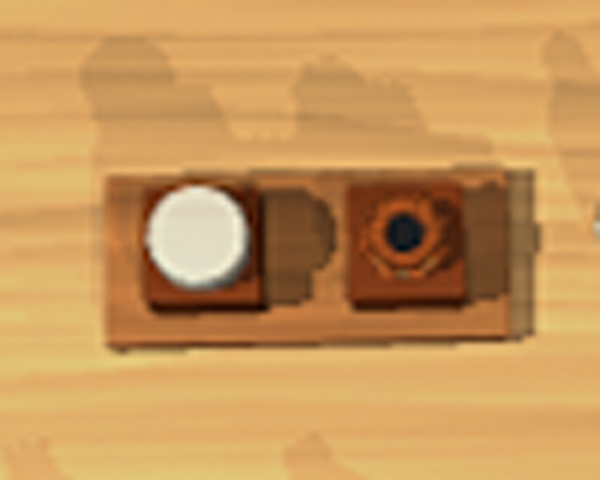

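Reading the close-ups:
- **Lid A**, at about (453, 114.5) mm, has its knob line at about 10° yaw.
- **Lid B**, at about (454.5, −55) mm, sits at about 112°, which is 22° modulo 90.
- **Open jar**, at about (642, −87) mm, has its rack within 1° of square.

I'm moving to lid A.

```bash
python3 -m crank '[{"offset":[0,-0.0342,-0.0334],"spin":0},{"offset":[0,-0.0342,-0.0334],"spin":0},{"offset":[0,-0.0342,-0.0334],"spin":0},{"offset":[0,-0.0342,-0.0334],"spin":0},{"offset":[0,-0.0342,-0.0334],"spin":0},{"offset":[0,-0.0342,-0.0334],"spin":0},{"offset":[0,-0.0342,-0.0334],"spin":0},{"offset":[0,-0.0342,-0.0334],"spin":0},{"offset":[0,-0.0342,-0.0334],"spin":0},{"offset":[0,-0.0342,-0.0334],"spin":0},{"offset":[0,-0.0342,-0.0334],"spin":0},{"offset":[0,-0.0342,-0.0334],"spin":0}]' 0.087
python3 -m crank '[{"offset":[0.015,0,0],"spin":0.143},{"offset":[0.015,0,0],"spin":0.143},{"offset":[0.015,0,0],"spin":0.143},{"offset":[0.015,0,0],"spin":0.143},{"offset":[0.015,0,0],"spin":0.143},{"offset":[0.015,0,0],"spin":0.143},{"offset":[0.015,0,0],"spin":0.143},{"offset":[0.015,0,0],"spin":0.143},{"offset":[0,0,0],"spin":0},{"offset":[0,0,0],"spin":0}]'
```

```text
time_s: 2.1
position: [0.4541, 0.113, 0.4051]
tcp_rot: [[0.001, -0.968, 0.25], [0.0, 0.25, 0.968], [-1.0, -0.001, 0.0]]
force: [1.4, 0.9, -0.6]
opening: 0.995
time_s: 3.1
position: [0.4535, 0.1149, 0.2849]
tcp_rot: [[-0.0, -0.177, 0.984], [-0.0, 0.984, 0.177], [-1.0, -0.0, -0.0]]
force: [0.5, -0.1, 0.4]
opening: 0.999
```

```bash
python3 -m crank '[{"offset":[0.036,0,0],"spin":0},{"offset":[0.025,0,0],"spin":0},{"offset":[0.011,0,0],"spin":0},{"offset":[0,0,0],"spin":0},{"offset":[0,0,0],"spin":0}]'
python3 -m crank '[{"offset":[0,0,0],"spin":0},{"offset":[0,0,0],"spin":0},{"offset":[0,0,0],"spin":0},{"offset":[0,0,0],"spin":0},{"offset":[0,0,0],"spin":0},{"offset":[0,0,0],"spin":0},{"offset":[0,0,0],"spin":0}]' 0
```

```text
time_s: 3.6
position: [0.4537, 0.1149, 0.2135]
tcp_rot: [[0.001, -0.175, 0.985], [0.0, 0.985, 0.175], [-1.0, -0.0, 0.001]]
force: [-0.2, 0.4, 0.4]
opening: 1.003
time_s: 4.3
position: [0.4533, 0.1149, 0.2127]
tcp_rot: [[-0.0, -0.174, 0.985], [-0.0, 0.985, 0.174], [-1.0, 0.0, -0.0]]
force: [0.1, -0.3, -0.7]
opening: 0.447
```

```bash
python3 -m crank '[{"offset":[0,0,0],"spin":0},{"offset":[0,0,0],"spin":0},{"offset":[0,0,0],"spin":0},{"offset":[0,0,0],"spin":0}]'
```

```text
time_s: 4.7
position: [0.4532, 0.1149, 0.2127]
tcp_rot: [[-0.0, -0.174, 0.985], [-0.0, 0.985, 0.174], [-1.0, 0.0, -0.0]]
force: [0.3, 0.0, -0.4]
opening: 0.323
```

```bash
python3 -m crank '[{"offset":[0,0,0],"spin":0},{"offset":[0,0,0],"spin":0},{"offset":[0,0,0],"spin":0},{"offset":[0,0,0],"spin":0},{"offset":[0,0,0],"spin":0}]' 0.055
python3 -m crank '[{"offset":[0,0,0],"spin":-0.1428},{"offset":[0,0,0],"spin":-0.1428},{"offset":[0,0,0],"spin":-0.1428},{"offset":[0,0,0],"spin":-0.1428},{"offset":[0,0,0],"spin":-0.1428},{"offset":[0,0,0],"spin":-0.1428},{"offset":[0,0,0],"spin":-0.1428},{"offset":[0,0,0],"spin":-0.1428},{"offset":[0,0,0],"spin":-0.1428},{"offset":[0,0,0],"spin":-0.1428},{"offset":[0,0,0],"spin":-0.1428}]'
python3 -m crank '[{"offset":[0,0,0],"spin":0},{"offset":[0,0,0],"spin":0},{"offset":[0,0,0],"spin":0},{"offset":[0,0,0],"spin":0},{"offset":[0,0,0],"spin":0},{"offset":[0,0,0],"spin":0}]' 0
```

```text
time_s: 5.2
position: [0.4533, 0.1149, 0.2127]
tcp_rot: [[0.0, -0.174, 0.985], [-0.0, 0.985, 0.174], [-1.0, -0.0, 0.0]]
force: [0.3, 1.1, -0.3]
opening: 0.619
time_s: 6.3
position: [0.4533, 0.1149, 0.2128]
tcp_rot: [[-0.0, -0.984, -0.18], [0.0, -0.18, 0.984], [-1.0, 0.0, 0.0]]
force: [-0.9, -0.1, 0.1]
opening: 0.63
time_s: 6.9
position: [0.4533, 0.1149, 0.2128]
tcp_rot: [[0.0, -0.985, -0.174], [0.0, -0.174, 0.985], [-1.0, -0.0, 0.0]]
force: [0.2, 0.2, 0.6]
opening: 0.321
```

```bash
python3 -m crank '[{"offset":[-0.0384,0,0],"spin":0},{"offset":[-0.0384,0,0],"spin":0},{"offset":[-0.0384,0,0],"spin":0},{"offset":[0,-0.02515,-0.0385],"spin":0},{"offset":[0,-0.02515,-0.0385],"spin":0},{"offset":[0,-0.02515,-0.0385],"spin":0},{"offset":[0,-0.02515,-0.0385],"spin":0},{"offset":[0,-0.02515,-0.0385],"spin":0},{"offset":[0,-0.02515,-0.0385],"spin":0},{"offset":[0,0,0],"spin":0.08},{"offset":[0,0,0],"spin":0.08},{"offset":[0,0,0],"spin":0}]'
python3 - <<'E'
from rig import bot
import numpy as np,cv2
from h import *
for n in("scene","top"):
    c=bot.capture(n);np.savez(f"/tmp/{n}1.npz",**{k:c[k] for k in("pixels","depth","K","world_to_cam")})
    u,v=proj(c,[.64,-.06,.08])[0].astype(int);cv2.imwrite(f"pics/{n}1z.png",cv2.resize(c["pixels"][v-50:v+40,u-50:u+50],None,fx=5,fy=5,interpolation=cv2.INTER_CUBIC))
cv2.imwrite("pics/both1.png",np.hstack([cv2.resize(cv2.imread(f"pics/{n}1z.png"),(400,360)) for n in("scene","top")]))
s=bot.read_state();print(s["position"],s["time_s"],s["force"],s["opening"])
E
```

```text
time_s: 8.1
position: [0.6418, -0.0867, 0.3271]
tcp_rot: [[-0.002, -1.0, -0.014], [0.001, -0.014, 1.0], [-1.0, 0.002, 0.001]]
force: [-1.1, -0.2, -1.5]
opening: 0.317
[ 0.64175185 -0.08615349  0.32749654] 8.2 [ 0.1417673  0.2142187 -0.770111 ] 0.3164396026811314
```

View pics/both1.png

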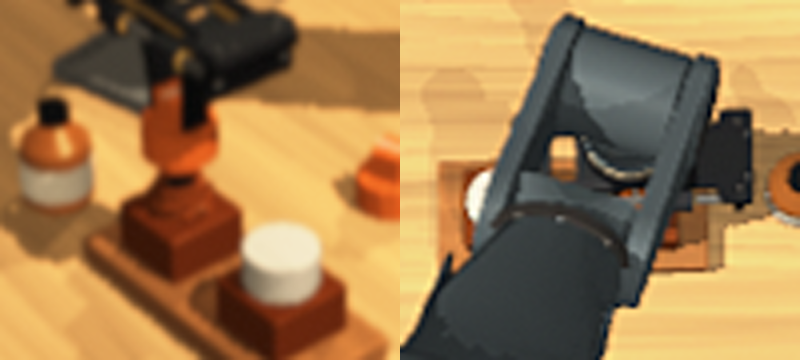

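```bash
python3 -m crank '[{"offset":[0.012,0,0],"spin":0},{"offset":[0.012,0,0],"spin":0},{"offset":[0.006,0,0],"spin":0},{"offset":[0,0,0],"spin":0}]'
python3 -m crank '[{"offset":[0.003,0,0],"spin":0},{"offset":[0.003,0,0],"spin":0},{"offset":[0.002,0,0],"spin":0},{"offset":[0,0,0],"spin":0},{"offset":[0,0,0],"spin":0}]'
```

```text
time_s: 8.6
position: [0.6415, -0.086, 0.296]
tcp_rot: [[-0.003, -1.0, -0.015], [0.001, -0.015, 1.0], [-1.0, 0.003, 0.001]]
force: [-0.1, 0.7, 0.2]
opening: 0.318
time_s: 9.1
position: [0.6421, -0.0864, 0.2901]
tcp_rot: [[0.0, -1.0, -0.015], [-0.0, -0.015, 1.0], [-1.0, -0.0, -0.0]]
force: [-0.1, 0.7, -1.4]
opening: 0.323
```

```bash
python3 -m crank '[{"offset":[0.0015,0,0],"spin":0},{"offset":[0.0015,0,0],"spin":0},{"offset":[0,0,0],"spin":0},{"offset":[0,0,0],"spin":0}]'
```

```text
time_s: 9.5
position: [0.6422, -0.0864, 0.2871]
tcp_rot: [[0.0, -1.0, -0.015], [-0.0, -0.015, 1.0], [-1.0, -0.0, -0.0]]
force: [0.1, 0.9, 0.2]
opening: 0.321
```

```bash
python3 -m crank '[{"offset":[0.001,0,0],"spin":0},{"offset":[0,0,0],"spin":0},{"offset":[0,0,0],"spin":0}]'
```

```text
time_s: 9.8
position: [0.6422, -0.0864, 0.2867]
tcp_rot: [[0.001, -1.0, -0.015], [-0.0, -0.015, 1.0], [-1.0, -0.001, -0.0]]
force: [-1.6, 1.2, 5.3]
opening: 0.321
```

Contact came at TCP z 0.2867, which is the expected start height. Now I'll screw it in step by step.

```bash
python3 -m crank '[{"offset":[0.0009,0,0],"spin":0.14},{"offset":[0.0009,0,0],"spin":0.14},{"offset":[0.0009,0,0],"spin":0.14},{"offset":[0.0009,0,0],"spin":0.14},{"offset":[0,0,0],"spin":0}]'
python3 -m crank '[{"offset":[0.0009,0,0],"spin":0.14},{"offset":[0.0009,0,0],"spin":0.14},{"offset":[0,0,0],"spin":0}]'
python3 -c "
from rig import bot
s=bot.read_state();print(s['position'],s['force'],s['moment'])"
```

```text
time_s: 10.3
position: [0.6424, -0.0862, 0.2831]
tcp_rot: [[0.002, -0.854, 0.521], [-0.0, 0.521, 0.854], [-1.0, -0.002, 0.001]]
force: [-0.8, -0.1, 5.0]
opening: 0.319
time_s: 10.6
position: [0.6424, -0.0863, 0.2811]
tcp_rot: [[0.002, -0.677, 0.736], [-0.0, 0.736, 0.677], [-1.0, -0.001, 0.001]]
force: [0.5, 1.1, 4.9]
opening: 0.32
[ 0.64241045 -0.08631525  0.28113786] [0.54259437 1.08079363 4.88871143] [ 0.12705355  0.08862758 -0.08572836]
```

```bash
python3 -m crank '[{"offset":[0.0009,0,0],"spin":0.14},{"offset":[0.0009,0,0],"spin":0.14},{"offset":[0,0,0],"spin":0}]'
python3 -c "
from rig import bot
s=bot.read_state();print(s['position'],s['force'],s['moment'])"
python3 -m crank '[{"offset":[0.0008,0,0],"spin":0.14},{"offset":[0.0006,0,0],"spin":0.12},{"offset":[0,0,0],"spin":0},{"offset":[0,0,0],"spin":0}]'
python3 -c "
from rig import bot
s=bot.read_state();print(s['position'],s['force'],s['moment'])"
```

```text
time_s: 10.9
position: [0.6424, -0.0863, 0.2793]
tcp_rot: [[0.002, -0.449, 0.894], [-0.0, 0.894, 0.449], [-1.0, -0.001, 0.001]]
force: [-0.7, 0.6, 4.9]
opening: 0.315
[ 0.64240234 -0.08634502  0.27930053] [-0.74243457  0.55797427  4.94141613] [ 0.03158449  0.03539772 -0.10446004]
time_s: 11.3
position: [0.6423, -0.0865, 0.2778]
tcp_rot: [[0.001, -0.207, 0.978], [-0.0, 0.978, 0.207], [-1.0, -0.001, 0.001]]
force: [-0.5, 0.0, 5.3]
opening: 0.319
[ 0.64228809 -0.0864899   0.27776978] [-0.49413146  0.03347535  5.31806105] [-0.09453482  0.17789923 -0.07249669]
```

```bash
python3 -m crank '[{"offset":[0.0003,0,0],"spin":0.1},{"offset":[0,0,0],"spin":0.1},{"offset":[0,0,0],"spin":0},{"offset":[0,0,0],"spin":0}]'
python3 -c "
from rig import bot
s=bot.read_state();print(s['position'],s['force'],s['moment'])"
python3 -m crank '[{"offset":[0,0,0],"spin":0.1},{"offset":[0,0,0],"spin":0.06},{"offset":[0,0,0],"spin":0},{"offset":[0,0,0],"spin":0}]'
python3 -c "
from rig import bot
s=bot.read_state();print(s['position'],s['force'],s['moment'])"
```

```text
time_s: 11.7
position: [0.6425, -0.0865, 0.2778]
tcp_rot: [[0.002, -0.008, 1.0], [-0.001, 1.0, 0.008], [-1.0, -0.001, 0.002]]
force: [0.5, -0.7, 5.7]
opening: 0.316
[ 0.64250336 -0.08653942  0.27779971] [ 0.48594976 -0.70440808  5.70222718] [-0.10125738  0.22335688 -0.1494693 ]
time_s: 12.1
position: [0.6425, -0.0866, 0.2778]
tcp_rot: [[0.002, 0.151, 0.989], [-0.001, 0.989, -0.151], [-1.0, -0.001, 0.002]]
force: [0.0, -0.3, 5.2]
opening: 0.32
[ 0.64248668 -0.0865774   0.27778585] [ 0.02283721 -0.31003374  5.23558488] [-0.10357139  0.14766414 -0.13244854]
```

```bash
python3 -m crank '[{"offset":[0,0,0],"spin":0.08},{"offset":[0,0,0],"spin":0.06},{"offset":[0,0,0],"spin":0},{"offset":[0,0,0],"spin":0}]'
python3 -c "
from rig import bot
s=bot.read_state();print(s['position'],s['force'],s['moment'])"
```

```text
time_s: 12.5
position: [0.6424, -0.0865, 0.2777]
tcp_rot: [[0.001, 0.288, 0.958], [-0.0, 0.958, -0.288], [-1.0, -0.0, 0.001]]
force: [-0.6, 0.6, 6.1]
opening: 0.322
[ 0.6424269  -0.08649051  0.27774737] [-0.64931721  0.63846837  6.11971475] [-0.00554543  0.25113015 -0.19756708]
```

```bash
python3 -m crank '[{"offset":[0,0,0],"spin":0},{"offset":[0,0,0],"spin":0},{"offset":[0,0,0],"spin":0},{"offset":[0,0,0],"spin":0},{"offset":[0,0,0],"spin":0}]' 0.087
python3 -m crank '[{"offset":[-0.03,0,0],"spin":0},{"offset":[-0.04,0,0],"spin":0},{"offset":[-0.03,0,0],"spin":0}]'
```

```text
time_s: 13.0
position: [0.642, -0.0863, 0.2767]
tcp_rot: [[-0.001, 0.29, 0.957], [0.0, 0.957, -0.29], [-1.0, -0.0, -0.001]]
force: [-0.4, 0.2, 0.1]
opening: 0.687
time_s: 13.3
position: [0.6423, -0.0864, 0.3788]
tcp_rot: [[0.001, 0.29, 0.957], [-0.0, 0.957, -0.29], [-1.0, 0.0, 0.001]]
force: [0.5, -0.5, -0.4]
opening: 0.947
```

```bash
python3 -m crank '[{"offset":[0,-0.0058,-0.0472],"spin":0},{"offset":[0,-0.0058,-0.0472],"spin":0},{"offset":[0,-0.0058,-0.0472],"spin":0},{"offset":[0,-0.0058,-0.0472],"spin":0},{"offset":[0.0186,0,0],"spin":-0.135},{"offset":[0.0186,0,0],"spin":-0.135},{"offset":[0.0186,0,0],"spin":-0.135},{"offset":[0.0186,0,0],"spin":-0.135},{"offset":[0.0186,0,0],"spin":-0.135},{"offset":[0,0,0],"spin":0},{"offset":[0,0,0],"spin":0}]'
python3 - <<'E'
from rig import bot
import numpy as np,cv2
from h import *
for n in("scene","top"):
    c=bot.capture(n);W=cloud(c)
    u,v=proj(c,[.60,-.06,.08])[0].astype(int);cv2.imwrite(f"pics/{n}2z.png",cv2.resize(c["pixels"][v-50:v+40,u-50:u+50],(400,360),interpolation=cv2.INTER_CUBIC))
    r=np.hypot(W[...,0]-.6424,W[...,1]+.0864)<.034
    for lo,hi in((.085,.1),(.11,.128)):
        m=W[r&(W[...,2]>lo)&(W[...,2]<hi)]
        if len(m):print(n,lo,len(m),np.round(m.mean(0)*1000,1),"z90",np.percentile(m[:,2],[50,90]))
    m=W[(np.hypot(W[...,0]-.6424,W[...,1]-.033)<.025)&(W[...,2]>.09)&(W[...,2]<.105)];print("alu z",np.median(m[:,2]))
cv2.imwrite("pics/both2.png",np.hstack([cv2.imread(f"pics/{n}2z.png") for n in("scene","top")]))
E
```

```text
time_s: 14.4
position: [0.4548, -0.0538, 0.2841]
tcp_rot: [[-0.0, -0.369, 0.929], [0.0, 0.929, 0.369], [-1.0, 0.0, -0.0]]
force: [0.2, 0.6, 1.0]
opening: 1.0
scene 0.085 150 [650.7 -75.8  93. ] z90 [0.09357155 0.09713985]
scene 0.11 82 [646.1 -82.5 118.5] z90 [0.11949776 0.12227051]
alu z 0.096835257102239
top 0.085 138 [639.7 -88.3  93.7] z90 [0.09399775 0.09819064]
top 0.11 71 [641.8 -88.3 119.3] z90 [0.11926663 0.12486924]
alu z 0.09690880481937347
```

View pics/both2.png

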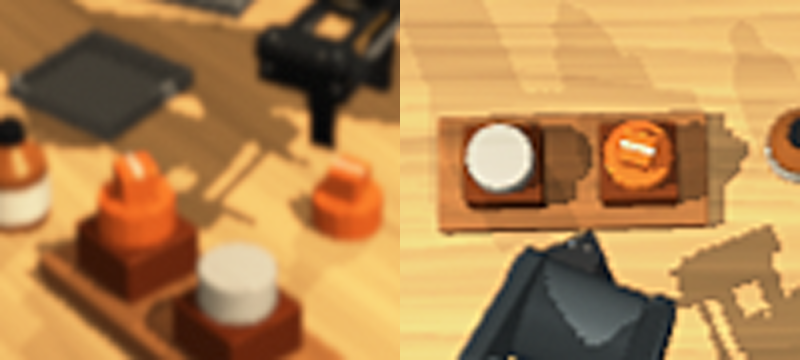

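The lid sits flush on the jar (right panel, about (640,152)), with its knob top at 119.3 mm against 119.5 mm expected. Now lid B.

```bash
python3 -m crank '[{"offset":[0.035,0,0],"spin":0},{"offset":[0.025,0,0],"spin":0},{"offset":[0.011,0,0],"spin":0},{"offset":[0,0,0],"spin":0},{"offset":[0,0,0],"spin":0}]'
python3 -m crank '[{"offset":[0,0,0],"spin":0},{"offset":[0,0,0],"spin":0},{"offset":[0,0,0],"spin":0},{"offset":[0,0,0],"spin":0},{"offset":[0,0,0],"spin":0},{"offset":[0,0,0],"spin":0},{"offset":[0,0,0],"spin":0},{"offset":[0,0,0],"spin":0},{"offset":[0,0,0],"spin":0},{"offset":[0,0,0],"spin":0},{"offset":[0,0,0],"spin":0}]' 0
```

```text
time_s: 15.0
position: [0.4551, -0.0539, 0.2138]
tcp_rot: [[0.001, -0.371, 0.928], [-0.0, 0.928, 0.371], [-1.0, -0.001, 0.001]]
force: [0.3, -0.4, 1.2]
opening: 0.994
time_s: 16.1
position: [0.4547, -0.0538, 0.213]
tcp_rot: [[-0.0, -0.372, 0.928], [0.0, 0.928, 0.372], [-1.0, 0.0, -0.0]]
force: [-0.2, 0.8, -0.2]
opening: 0.316
```

```bash
python3 -m crank '[{"offset":[-0.04,0,0],"spin":0},{"offset":[-0.04,0,0],"spin":0},{"offset":[0,-0.0467,-0.0112],"spin":0},{"offset":[0,-0.0467,-0.0112],"spin":0},{"offset":[0,-0.0467,-0.0112],"spin":0},{"offset":[0,-0.0467,-0.0112],"spin":0},{"offset":[0,-0.0467,-0.0112],"spin":0},{"offset":[0,-0.0467,-0.0112],"spin":0},{"offset":[0,0,0],"spin":0},{"offset":[0,0,0],"spin":0}]'
python3 - <<'E'
from rig import bot
import numpy as np,cv2
from h import *
for n in("scene","top"):
    c=bot.capture(n)
    u,v=proj(c,[.50,-.34,.03])[0].astype(int);cv2.imwrite(f"pics/{n}3z.png",cv2.resize(c["pixels"][v-60:v+48,u-60:u+60],(400,360),interpolation=cv2.INTER_CUBIC))
cv2.imwrite("pics/both3.png",np.hstack([cv2.imread(f"pics/{n}3z.png") for n in("scene","top")]))
E
```

```text
time_s: 17.1
position: [0.4959, -0.3398, 0.2925]
tcp_rot: [[-0.001, -0.37, 0.929], [0.001, 0.929, 0.37], [-1.0, 0.001, -0.0]]
force: [-0.3, 0.5, -1.1]
opening: 0.317
```

View pics/both3.png

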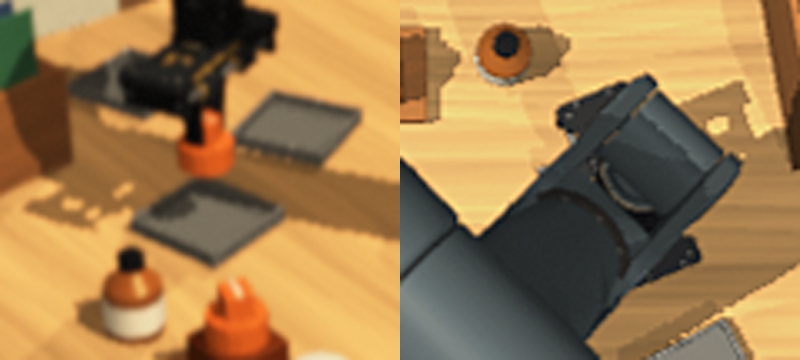

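The lid is held above the intended tray (left panel, about (207,155)). Lowering it now.

```bash
python3 -m crank '[{"offset":[0.035,0,0],"spin":0},{"offset":[0.025,0,0],"spin":0},{"offset":[0.01,0,0],"spin":0},{"offset":[0.002,0,0],"spin":0},{"offset":[0.0015,0,0],"spin":0},{"offset":[0.0008,0,0],"spin":0},{"offset":[0,0,0],"spin":0},{"offset":[0,0,0],"spin":0}]'
```

```text
time_s: 18.0
position: [0.4966, -0.3391, 0.2196]
tcp_rot: [[0.001, -0.372, 0.928], [-0.001, 0.928, 0.372], [-1.0, -0.001, 0.001]]
force: [0.1, 0.4, -0.2]
opening: 0.318
```

```bash
python3 -m crank '[{"offset":[0.0012,0,0],"spin":0},{"offset":[0,0,0],"spin":0},{"offset":[0,0,0],"spin":0}]'
python3 -m crank '[{"offset":[0.0006,0,0],"spin":0},{"offset":[0,0,0],"spin":0}]'
```

```text
time_s: 18.3
position: [0.4966, -0.3392, 0.218]
tcp_rot: [[0.001, -0.372, 0.928], [-0.001, 0.928, 0.372], [-1.0, -0.001, 0.0]]
force: [0.9, -0.8, 1.9]
opening: 0.321
time_s: 18.5
position: [0.4966, -0.3391, 0.218]
tcp_rot: [[0.001, -0.372, 0.928], [-0.001, 0.928, 0.372], [-1.0, -0.001, 0.0]]
force: [-0.8, -0.7, 6.9]
opening: 0.321
```

It touched at the tray floor. I'll open the fingers, go straight up, then move clear towards the robot so the top camera can see.

```bash
python3 -m crank '[{"offset":[0,0,0],"spin":0},{"offset":[0,0,0],"spin":0},{"offset":[0,0,0],"spin":0},{"offset":[0,0,0],"spin":0},{"offset":[0,0,0],"spin":0},{"offset":[0,0,0],"spin":0}]' 0.087
python3 -m crank '[{"offset":[-0.03,0,0],"spin":0},{"offset":[-0.045,0,0],"spin":0},{"offset":[-0.045,0,0],"spin":0},{"offset":[-0.04,0,0],"spin":0},{"offset":[0,0.045,-0.01],"spin":0},{"offset":[0,0.045,-0.01],"spin":0},{"offset":[0,0.045,-0.01],"spin":0},{"offset":[0,0.045,-0.01],"spin":0},{"offset":[0,0.045,-0.01],"spin":0},{"offset":[0,0.045,-0.01],"spin":0},{"offset":[0,0,0],"spin":0},{"offset":[0,0,0],"spin":0}]'
python3 - <<'E'
from rig import bot
import numpy as np,cv2
from h import *
for n in("scene","top"):
    c=bot.capture(n);W=cloud(c);C0=dict(np.load(f"/tmp/{n}0.npz"))
    for l,(x,y,h) in {"jar":(.6424,-.0864,.065),"tray":(.4966,-.3391,.005)}.items():
        r=np.hypot(W[...,0]-x,W[...,1]-y)<.034
        for dz in(.0285,.0545):
            m=W[r&(abs(W[...,2]-h-dz)<.008)]
            if len(m):print(n,l,dz,len(m),np.round(np.median(m,0)*1000,1))
    cv2.imwrite(f"pics/{n}4.png",c["pixels"][100:340,100:500])
    for l in("weight","brush","bottle","adapter","pick","jar_rack","tray"):
        for r in bot.regions_of(l,c)[:3]:print(n,l,round(r["p"],2),np.round(r["extent"]))
cv2.imwrite("pics/both4.png",np.vstack([cv2.resize(cv2.imread(f"pics/{n}4.png"),(500,300)) for n in("scene","top")]))
E
```

```text
time_s: 19.1
position: [0.4964, -0.3389, 0.2168]
tcp_rot: [[-0.0, -0.372, 0.928], [0.0, 0.928, 0.372], [-1.0, 0.0, -0.0]]
force: [0.4, 0.8, -0.0]
opening: 0.778
time_s: 20.3
position: [0.34, -0.1099, 0.3773]
tcp_rot: [[0.001, -0.373, 0.928], [-0.001, 0.928, 0.373], [-1.0, -0.001, 0.001]]
force: [0.2, -0.7, 1.2]
opening: 1.0
scene jar 0.0285 144 [654.1 -74.1  94. ]
scene jar 0.0545 77 [644.7 -80.1 119.3]
scene tray 0.0285 102 [ 507.  -327.5   34.2]
scene tray 0.0545 52 [ 502.1 -334.5   59.6]
scene weight 0.9 [388. 300.  30.  29.]
scene brush 0.66 [362. 325.  46.  43.]
scene bottle 0.94 [221. 230.  19.  29.]
scene pick 0.5 [420. 321.  35.  22.]
scene jar_rack 0.7 [388. 302.  29.  29.]
scene tray 0.97 [223. 166.  38.  22.]
scene tray 0.82 [242. 211.  46.  19.]
scene tray 0.68 [270. 179.  39.  27.]
top jar 0.0285 146 [637.9 -89.   93.7]
top jar 0.0545 62 [640.4 -86.4 120.6]
top tray 0.0285 139 [ 492.5 -337.7   34.9]
top tray 0.0545 61 [ 496.5 -340.8   60.1]
top weight 0.6 [166. 208.  26.  16.]
top brush 0.66 [160. 173.  37.  18.]
top brush 0.59 [263. 158.  67.  32.]
top bottle 0.69 [318. 153.  18.  15.]
top adapter 0.75 [279. 156.  18.  18.]
top adapter 0.42 [351. 197.  18.  16.]
top jar_rack 0.78 [260. 161.  70.  29.]
top tray 0.94 [350. 198.  40.  40.]
top tray 0.7 [433. 231.  40.  37.]
top tray 0.66 [378. 256.  42.  43.]
```

View pics/both4.png

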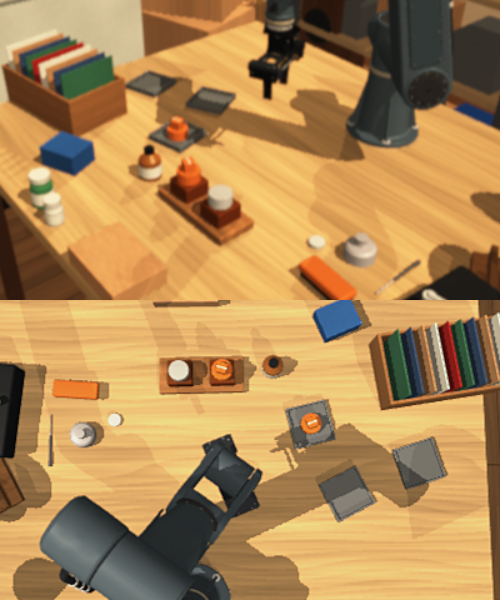

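Run:
```python
from rig import bot
import numpy as np
from h import *
c=bot.capture("top");W=cloud(c)
t=(W[...,2]>.11)&(np.hypot(W[...,0]-.6424,W[...,1]+.0864)<.025)
w=np.clip(c["pixels"][...,0].astype(float)-60,0,None)[t];P=W[...,:2][t];mu=(P*w[:,None]).sum(0)/w.sum()
e,V=np.linalg.eigh(((P-mu).T*w)@(P-mu));print(np.degrees(np.arctan2(V[1,1],V[0,1]))%180)
s=bot.read_state();print(s["time_s"],s["qvel"].max());print(bot.hand_in())
```

```text
69.69432412758673
21.15 0.028799753631232636
the job is handed in; nothing more can be done
None
```

I put the fitting lid on the open jar, screwed fully home, and stood the other lid upright in the leftmost grey tray. I handed in at about 21 s.

- **Fitting lid:** I tried the lid on the robot's left first. It set on the thread at the expected start height and passed the 4.5 mm binding height without resisting. It reached the shoulder after about 79° of turn, and I turned it on to about 107°.
- **Checks on the jar:** After release, its knob top measured 119.3 mm above the bench, against 119.5 mm expected. The white line on the knob showed the lid had turned about 110°, in line with the 107° commanded.
- **Other lid:** I did not try it on the jar, because the first one fitted. I set it in the tray with light contact at floor height. The last pictures show it right way up in the middle of the tray, with its knob top at about 60 mm.
- **Bystanders:** The weight, brush, bottle and rack show no shift beyond a pixel or three in the top view. The pick and adapter look undisturbed in the last picture.
- **Doubtful readings:** The wrist moment showed no clear rise at the end, so tightness rests on lid height and turn angle. The two cameras disagreed by up to about 3 mm in y, so I corrected them against the gripped lid. The networks also gave some wrong labels in the last pictures (lids called adapters, the weight called a rack), which I disregarded.

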